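# Pull down the pad cupboard's hatch with the hook pole

### The arm

A 6-joint arm with a two-finger parallel gripper is mounted at the origin on the work surface. World frame = base frame: x ahead of the robot, y to its left, z up, the work surface at z = 0. Lengths are in mm, angles in rad, forces in N, time in s.
With the tool pointing down it reaches from about 275 to 1000 mm from the base axis. Payload 8.4 kg.
Tool frame: the origin (TCP) lies at the centre of the arm's flange, where the gripper is bolted on; the fingertips stand 173 mm ahead of it and the grasp point (between the pads) lies 155 mm ahead of it (tcp_to_tips is the distance from the TCP to the fingertips, in mm); z points along the fingers, x is the direction in which the jaws open and shut, and the axes are right-handed (so a half turn about z gives the same grasp; the last joint's range is limited). The gripper opens to 85 mm and grips with 20 to 120 N. Pads are 22 mm wide; open, the fingers measure 114 mm over their backs; the gripper's body (76 mm by 85 mm) begins 54 mm behind the grasp point. The pads swing forward as they close: fully open they stand 13 mm farther back than shut.
Start: joints at [-1.19, 0.353, 1.633, -0, 1.155, -0.002], TCP at [233.449, -579.768, 404.681] pointing down, gripper open.
Joint ranges: [-2.63, 2.63], [-0.92, 2.1], [0.06, 2.66], [-1.3, 4.44], [0, 2.69], [-3.02, 3.02]. Speed limits (rad/s): [2.22, 2.22, 2.79, 3.14, 3.14, 3.14].

### API

Orientations are given as [roll, pitch, yaw] about the fixed x, y, z axes, in that order (R = Rz(yaw) Ry(pitch) Rx(roll)).
In Python, from rig import sense, grab_frame, camera_info, sign_off, tcp_to_tips gives the robot as it stands.
- The arm moves only by the shell command python3 -m creep 'ROWS' [FORCE]. ROWS is text: rows parted by semicolons, each of 5 numbers parted by spaces: the opening in per cent of the stroke, from 0 (shut) to 100 (fully open), then the shift along the tool's x, y, z in cm, then the turn about the tool's z in degrees. In form: fingers tx ty tz roll; .... A call has 1 to 20 rows; each row is the pose to reach, as a shift and turn from the pose measured when the call began, along the tool's axes at that moment; what a row does not reach only later rows make up. A row lasts 1/10 s, in which the tool goes at most 50 mm and 8.59 degrees, less where a joint would pass 70% of its speed; a pose out of reach is approached as far as the arm can. A call with a gripper value outside its range is refused whole. The fingers move at their own pace and stop on an object; FORCE is the grip in N (left out, the last holds). Time passes only in rows, so rows that repeat a pose let the fingers close. It gives the time, the measured TCP pose, the force and the opening at its end, in the units of the state.
- sense(): the state, without advancing time (a new reading comes with each control period).
- grab_frame(name): name is "side" or "top"; returns (picture, depth): 420x560x3 uint8, blue, green, red; 420x560 float32, mm along the optical axis (not along the pixel's ray), 0 where there is no reading.
- camera_info(name): a dict with "vertical_fov" (degrees; the focal length in pixels is half the picture's height over the tangent of half this angle, whatever the lens; pixels are square), "cx", "cy" (the principal point, pixels), "D" ([k1, k2, p1, p2, k3] as OpenCV has them; the pictures are not rectified), "world_to_cam" (4x4, takes a point from world to camera coordinates). Camera axes: x right, y down, z forward; pixel columns grow to the right and rows downward; lengths in mm; the calibration is good to about 2 mm. A picture is of the moment at which its call begins. camera_info takes no time and is no camera call.
- sign_off(): hands the job in, once; it reports no verdict.
The state is a dict: "clock": time; "qpos": joint angles; "qvel": joint speeds; "joint_efforts": joint torques, N m; "eef_pos": TCP position; "tcp_rot": TCP orientation; "contact_force": force on the tool from outside, world axes, zero at the start; "wrist_torque": the same for the moment, N m; "opening": opening from 0.0 (shut) to 1.0 (fully open).
Only numpy, scipy, OpenCV 4.12 (cv2) and the standard library are available. Lean on these libraries where they do the work, as an engineer would, in place of code of your own. Each camera call takes 0.05 s, during which the arm holds its last target.

### The job

Take the hook pole from its wooden rest, hook it into the brass ring on top of the pad cupboard's hatch and draw the hatch down until you feel it bear firmly against its stop, whose setting is not known beforehand. Go gently: never load the hatch with more than 15 N, and keep the gripper off its fresh varnish. Then unhook, leave the hatch fully down, lay the pole back in its rest the way it lay, and leave everything else where it is.

Things in the scene. Friction and masses are not known exactly. Their poses are not given: they have to be found in the camera images.
- cupboard: Fixed plywood pad cupboard, 220 mm wide (y), from 18 mm before to 160 mm behind its origin, top at 223 mm. Origin on the table under the middle of the hatch's hinge line; -x is its front, roughly towards the robot; z up. A hidden, adjustable, rubber-faced stop in it arrests the hatch at an opening angle set anywhere from 0.71 to 0.95 rad.
- hatch: Hinged front panel, 190 x 105 x 10 mm. Origin on the level hinge line, mid width, 120 mm above the table; y along the hinge, z up the panel to the ring (its tilt is the opening angle). The top swings down towards the cupboard's -x; starts ajar 0 to 0.12 rad. Stiff hinge: stays where left; a level pull at the ring of 2 to 7 N moves it, growing slowly with angle, then by 1 to 2 N per mm at the stop.
- ring (a point): Middle of the axis of the ring's upper bar. Brass ring, round bar 8 mm thick, standing on the hatch's top edge in the panel's plane. The bar's straight part is 44 mm long, parallel to the hinge, 140 mm from it; the opening below it is 31 mm high, 52 mm wide, open front and back. Behind it is free space above the cupboard's top.
- pole: Loose hook pole, about 160 g. Origin at the centre of its wooden handle, 130 mm long (x), 22 wide (y), 26 high (z), which is gripped at mid length. From its +x end an 8 mm steel rod runs on along the handle's axis to x = 125 mm, then bends square down (-z) into a prong 8 mm thick ending 26 mm below the rod's axis.
- hook (a point): The corner of the hook, where rod axis (x) and prong axis meet, 125 mm ahead of the pole's origin. A bar caught in the hook lies 8 mm nearer the handle than this point.
- rest: Fixed wooden rest of the pole: base 150 x 70 x 8 mm, two flared saddles 16 mm thick at x = +-52 mm, floors 34 mm and cheeks about 60 mm above the table, 26 mm wide at the floor, about 50 mm at the mouth. Origin on the table at its middle; x along the pole, hook end to +x; z up.
- seat (a point): Where the pole's origin lies when the pole rests in the saddles: 47 mm above the middle of the rest's underside.
- key_tray: Bystander: fixed grey tray, 130 x 180 mm, 25 mm high.
- barrel: Bystander, loose: black resin clarinet barrel, 33 mm across, 64 mm tall, standing.
- trill_key: Bystander, loose: nickel trill key, about 80 mm long, 7 mm high, lying flat.
- pad_jar: Bystander, loose: glass jar with steel lid, 64 mm across, 85 mm tall.
- leak_light: Bystander, loose: brass leak light, 205 mm long, 16 mm high, lying.
- screwdriver: Bystander, loose: small dark-handled screwdriver, 150 mm long, lying.
- cement_tin: Bystander, loose: small round tin, 50 mm across, 39 mm tall.
Not all that is in view belongs to the job. Several things have the shape of the pole; the one meant has the colours described above.

How it is judged (in metres and radians):
On the way, in this order (a step that is already met when the one before it is completed fails the run):
1. the pole is lifted out of its rest (z of pole in the frame of rest above 0.09 m), for 0.1 s.
2. the hatch is being drawn down by the pole, past 0.3 rad (angle between hatch's own z axis and vertical above 0.3 rad and contact force between pole and hatch above 1 N), for 0.1 s.
3. the pole draws the hatch against its stop (at least 2 N on the stop) (angle between hatch's own z axis and vertical above 0.66 rad and contact force between hatch and cupboard above 2 N and contact force between pole and hatch above 1 N), for 0.2 s.
At the end, for the whole second after the job is handed in: The hatch stays down (open more than 0.66 rad) at rest, clear of the pole; the pole lies at rest in both saddles of its rest, level within 0.1 rad, along the rest within 0.12 rad, hook end to the rest's +x, its middle within 15 mm of the seat (angle between hatch's own z axis and vertical above 0.66 rad and angular speed of hatch below 0.05 rad/s and contact force between pole and hatch below 0.05 N and distance between pole and seat below 0.015 m and angle between pole's own z axis and vertical below 0.1 rad and angle between the x axis of pole and the x axis of rest, either way round below 0.12 rad and x of hook in the frame of rest above 0.1 m and linear speed of pole below 0.02 m/s); the robot touches nothing.
It fails at once if the pole loads the hatch with more than 15 N (contact force between pole and hatch above 15 N).
It fails at once if the gripper or arm touches the hatch (contact force between any of the fingers, the arm and hatch above 0.5 N).
It fails at once if a bystander is moved more than 20 mm (distance of any of barrel, trill_key, pad_jar, leak_light, screwdriver, cement_tin from where it was at the start of the episode above 0.02 m).
It also fails if it takes over 72 s, if anything falls off the work surface, if the arm or the gripper's body presses on something with over 40 N, if the wrist force passes 120 N, or if a joint passes its speed limit or range.

## Working session

There is one attempt and no reset: what is moved stays moved. The work goes in short steps, Python scripts to look and compute and a shell command to move; the robot and the scene stay as the last step left them, time stands still between calls to the robot, and variables do not carry over. Pictures are saved under pics/ and viewed, and the job is handed in when it is done.

```bash
ls; mkdir -p pics; python3 - <<'E'
from rig import *
import cv2
print(sense()); print(tcp_to_tips)
import numpy as np
for n in ("side","top"):
    i=camera_info(n); print(n,i)
    p,d=grab_frame(n); cv2.imwrite(f"pics/{n}0.png",p); np.savez(f"pics/{n}0.npz",p=p,d=d)
E
```

```text
pics
{'clock': 0.0, 'qpos': array([-1.19039194e+00,  3.53675323e-01,  1.63412581e+00,  8.43208453e-06,
        1.15519117e+00, -2.39381207e-03]), 'qvel': array([ 0.00353597,  0.00030515, -0.00145377, -0.00128069,  0.00052828,
        0.00077306]), 'joint_efforts': array([ 4.73514185e-03, -6.05242753e+01, -3.42069554e+01,  3.51861845e-04,
        9.23455838e-03,  1.18655763e-05]), 'eef_pos': array([ 233.36893424, -579.55152115,  403.94809654]), 'tcp_rot': array([-3.14158159e+00,  1.39962614e-03, -1.18800153e+00]), 'contact_force': array([-0.7445934 , -0.2515438 , -0.38218896]), 'wrist_torque': array([ 0.06854956, -0.0381937 , -0.02318501]), 'opening': 1.0003510802914934}
173.4
side {'vertical_fov': 50.94763504448653, 'cx': 279.75540378595406, 'cy': 209.9031845593561, 'D': array([-0.01702149,  0.        ,  0.        ,  0.        ,  0.        ]), 'world_to_cam': array([[ 9.99489857e-01, -2.51292886e-02,  1.97115100e-02,
        -5.02014341e+02],
       [-3.84934403e-03, -7.07468550e-01, -7.06734345e-01,
         1.13371743e+02],
       [ 3.17050047e-02,  7.06297933e-01, -7.07204371e-01,
         1.56956614e+03],
       [ 0.00000000e+00,  0.00000000e+00,  0.00000000e+00,
         1.00000000e+00]])}
top {'vertical_fov': 51.40608174016587, 'cx': 279.2573967434384, 'cy': 208.46723106818519, 'D': array([-0.04742685,  0.        ,  0.        ,  0.        ,  0.        ]), 'world_to_cam': array([[ 2.73886588e-02, -9.99615683e-01,  4.28344855e-03,
        -1.91828221e+01],
       [-9.81313772e-01, -2.77031246e-02, -1.90409607e-01,
         5.44052691e+02],
       [ 1.90455095e-01,  1.01165672e-03, -9.81695387e-01,
         1.38468562e+03],
       [ 0.00000000e+00,  0.00000000e+00,  0.00000000e+00,
         1.00000000e+00]])}
```

View pics/side0.png

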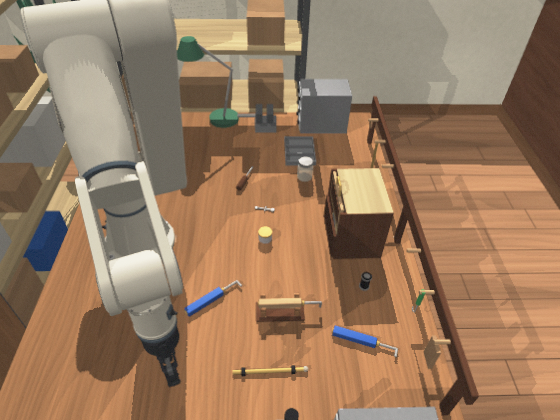

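View pics/top0.png

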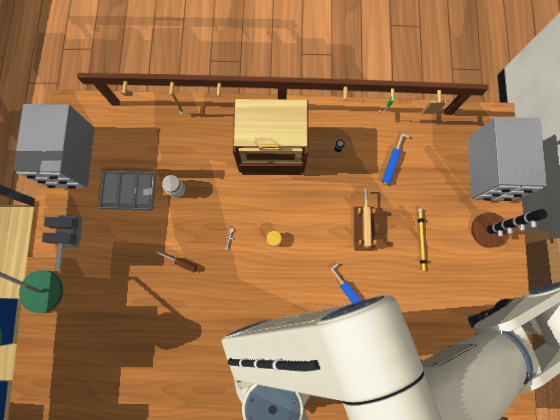

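```bash
cat > h.py <<'E'
import numpy as np, cv2
from rig import *
def K(i):
    f=210/np.tan(np.radians(i['vertical_fov'])/2)
    return np.array([[f,0,i['cx']],[0,f,i['cy']],[0,0,1.]])
def ray(n,uv):
    i=camera_info(n); T=i['world_to_cam']
    q=cv2.undistortPoints(np.float64(uv).reshape(-1,1,2),K(i),i['D']).reshape(-1,2)
    d=np.c_[q,np.ones(len(q))]@T[:3,:3]   # R^T d
    o=-T[:3,:3].T@T[:3,3]
    return o,d
def onz(n,uv,z):
    o,d=ray(n,uv); return o+d*((z-o[2])/d[:,2])[:,None]
def dep(n,uv,D):  # with depth
    uv=np.asarray(uv); o,d=ray(n,uv); z=D[uv[:,1].astype(int),uv[:,0].astype(int)]
    return o+d*z[:,None]
def tri(uvs,uvt):
    o1,d1=ray('side',[uvs]);o2,d2=ray('top',[uvt]);d1=d1[0]/np.linalg.norm(d1);d2=d2[0]/np.linalg.norm(d2)
    s=np.linalg.lstsq(np.c_[d1,-d2],o2-o1,rcond=None)[0]
    a=o1+s[0]*d1;b=o2+s[1]*d2
    return (a+b)/2,np.linalg.norm(a-b)
def proj(n,P):
    i=camera_info(n);T=i['world_to_cam'];r=cv2.Rodrigues(T[:3,:3])[0]
    return cv2.projectPoints(np.float64(P).reshape(-1,3),r,T[:3,3],K(i),i['D'])[0].reshape(-1,2)
def cloud(n,D):
    v,u=np.mgrid[0:420,0:560]; return dep(n,np.c_[u.ravel(),v.ravel()],D).reshape(420,560,3)
def crop(p,x0,y0,x1,y1,s,name):
    cv2.imwrite(name,cv2.resize(p[y0:y1,x0:x1],None,fx=s,fy=s,interpolation=cv2.INTER_CUBIC))
E
python3 - <<'E'
from h import *
a=np.load('pics/side0.npz')['p'];b=np.load('pics/top0.npz')['p']
crop(a,245,285,335,330,8,'pics/a1.png');crop(a,320,160,395,265,5,'pics/a2.png')
crop(b,340,180,400,260,7,'pics/b1.png');crop(b,225,90,320,185,6,'pics/b2.png')
E
```

```text
(no output)
```

View pics/a1.png

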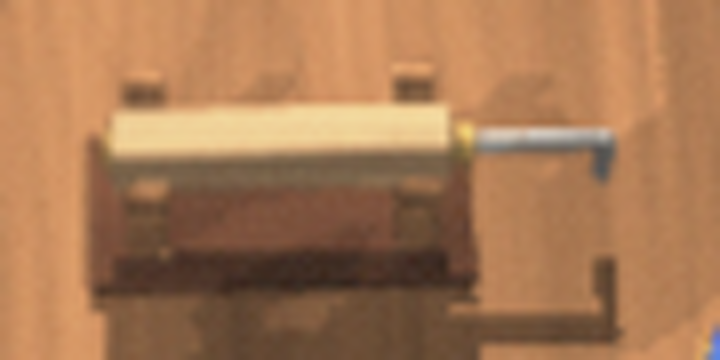

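View pics/a2.png

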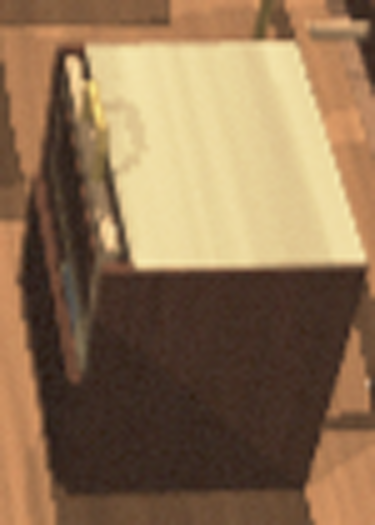

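View pics/b1.png

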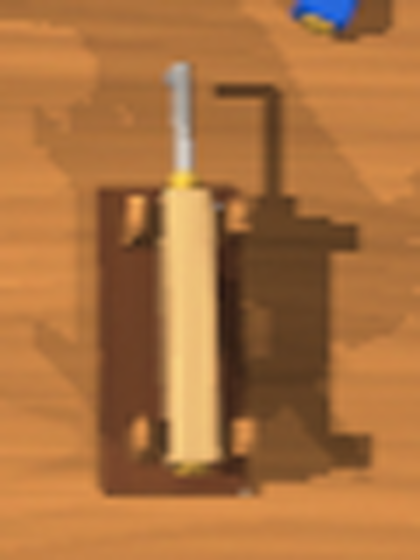

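View pics/b2.png

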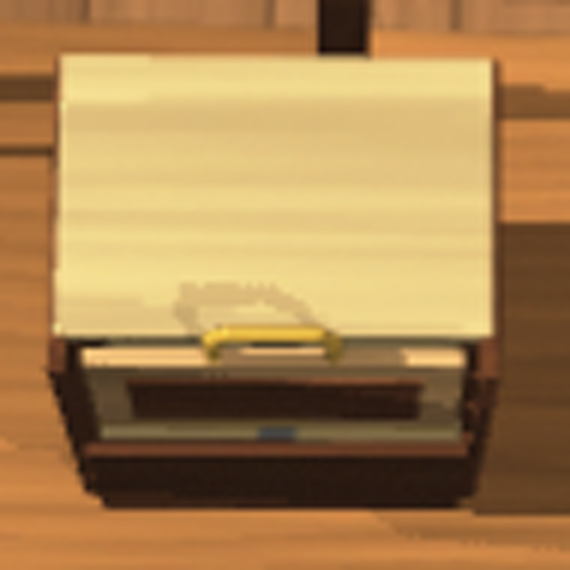

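```bash
python3 - <<'E'
from h import *
def mask(p,box,lo,hi):
    m=np.zeros(p.shape[:2],np.uint8);x0,y0,x1,y1=box
    h=cv2.cvtColor(p,cv2.COLOR_BGR2HSV); 
    m[y0:y1,x0:x1]=cv2.inRange(h,lo,hi)[y0:y1,x0:x1]; 
    n,l,s,c=cv2.connectedComponentsWithStats(m)
    k=1+np.argmax(s[1:,4]); return l==k
for n,bx,bc,br in (('side',(250,292,310,312),(315,160,395,230),(330,165,345,205)),('top',(355,200,378,252),(230,95,312,150),(255,138,285,152))):
    z=np.load(f'pics/{n}0.npz');p,D=z['p'],z['d'];C=cloud(n,D)
    hs=cv2.cvtColor(p,cv2.COLOR_BGR2HSV)
    # handle top
    m=mask(p,bx,(10,70,185),(30,160,255)); v,u=np.nonzero(m)
    P=onz(n,np.c_[u,v],60); r=cv2.minAreaRect(np.float32(P[:,:2])); 
    print(n,'handle n',len(u),u.min(),u.max(),v.min(),v.max(),'rect',r,'mean',P.mean(0),'depthz',np.median(C[m][:,2]),np.median(C[m],axis=0))
    u_,s_,vt=np.linalg.svd(P[:,:2]-P[:,:2].mean(0),full_matrices=False);print(' dir',vt[0],np.degrees(np.arctan2(vt[0,1],vt[0,0])))
    m=mask(p,bc,(10,50,170),(35,170,255)); v,u=np.nonzero(m);P=onz(n,np.c_[u,v],223);r=cv2.minAreaRect(np.float32(P[:,:2]))
    print(' cup',len(u),r,cv2.boxPoints(r).round(1).tolist(),'dz',np.median(C[m][:,2]))
    # points high on C near ring
    Q=C.reshape(-1,3); k=(Q[:,2]>232)&(Q[:,0]>500)&(Q[:,0]<900)&(abs(Q[:,1])<200)&(Q[:,2]<300)
    print(' ring pts',k.sum(),Q[k].min(0) if k.any() else '',Q[k].max(0) if k.any() else '',np.median(Q[k],0))
E
```

```text
side handle n 662 250 309 292 311 rect ((493.51861572265625, -294.028076171875), (67.41928100585938, 182.05979919433594), 89.35752868652344) mean [ 482.60462157 -282.55790309   60.        ] depthz 3.141206279428843 [ 480.27781772 -256.46716756    3.14120628]
 dir [0.9973734  0.07243129] 4.153644724295337
 cup 2873 ((757.6358642578125, 53.5093994140625), (287.7062683105469, 252.5676727294922), 83.05427551269531) [[614.9000244140625, -74.0], [865.5999755859375, -104.5999984741211], [900.4000244140625, 181.0], [649.7000122070312, 211.60000610351562]] dz 222.42066533507932
 ring pts 51 [684.08047372  -5.65257261 232.58391822] [693.09151091  61.11477022 269.13047466] [688.04369182  21.74499202 258.19316419]
top handle n 267 363 370 207 245 rect ((493.2335205078125, -290.6619873046875), (125.30394744873047, 22.841567993164062), 1.7982139587402344) mean [ 491.74996677 -290.64758774   60.        ] depthz 59.008308408931725 [ 492.51916544 -290.9618144    59.00830841]
 dir [-0.99987367 -0.01589502] -179.08924431671463
 cup 3687 ((783.6720581054688, 29.898483276367188), (160.9496307373047, 247.89108276367188), 1.6560810804367065) [[699.5999755859375, 151.5], [706.7999877929688, -96.30000305175781], [867.7000122070312, -91.69999694824219], [860.5, 156.10000610351562]] dz 223.08753087410446
 ring pts 77 [683.25300984  -4.482852   232.23472638] [733.7256244   59.90898368 270.16622617] [688.08121168  29.43922838 261.76263846]
```

```bash
python3 - <<'E'
from h import *
S=[cloud(n,np.load(f'pics/{n}0.npz')['d']) for n in('side','top')]
Pm=[np.load(f'pics/{n}0.npz')['p'] for n in('side','top')]
for C,n in zip(S,('side','top')):
    Q=C.reshape(-1,3)
    def sel(a,b,c,d,e,f): 
        k=(Q[:,0]>a)&(Q[:,0]<b)&(Q[:,1]>c)&(Q[:,1]<d)&(Q[:,2]>e)&(Q[:,2]<f);return Q[k]
    A=sel(400,580,-330,-250,52,66); r=cv2.minAreaRect(np.float32(A[:,:2]));print(n,'handle/cheek',r,np.median(A[:,2]))
    A=sel(420,560,-306,-276,56,64); r=cv2.minAreaRect(np.float32(A[:,:2]));print('handle',len(A),r,A.mean(0))
    vt=np.linalg.svd(A[:,:2]-A[:,:2].mean(0),full_matrices=False)[2][0];print(np.degrees(np.arctan(vt[1]/vt[0])))
    A=sel(561,660,-310,-260,30,64);print('rod',len(A),A.min(0),A.max(0)); 
    for x in range(560,640,10):
        B=A[(A[:,0]>x)&(A[:,0]<=x+10)]
        if len(B): print('  ',x,len(B),B.mean(0).round(1))
    A=sel(360,650,-360,-230,4,14); r=cv2.minAreaRect(np.float32(A[:,:2]));print('base',len(A),r)
    A=sel(600,950,-150,220,216,230);r=cv2.minAreaRect(np.float32(A[:,:2]));print('cup',len(A),cv2.boxPoints(r).round(1).tolist(),r[1],r[2],np.median(A[:,2]))
    A=sel(640,760,-40,100,229,300);print('ring',len(A),A.min(0),A.max(0))
    for y in range(-10,70,8):
        B=A[(A[:,1]>y)&(A[:,1]<=y+8)]
        if len(B): print('  ',y,len(B),B[B[:,2]>250].mean(0).round(1),B[:,2].max().round(1),B[:,2].min().round(1))
E
```

```text
side handle/cheek ((499.43182373046875, -291.26202392578125), (143.5624542236328, 59.639488220214844), 0.8818326592445374) 59.30604466559157
handle 246 ((491.7634582519531, -292.0306091308594), (127.9862289428711, 25.586471557617188), 0.31424471735954285) [ 491.99519319 -292.33973567   60.01467686]
1.126089464596474
rod 69 [ 561.31095206 -297.71328293   34.21600944] [ 621.35991892 -284.18608553   59.37912113]
   560 13 [ 564.4 -292.    51.9]
   570 9 [ 574.3 -290.8   49.7]
   580 12 [ 585. -291.   50.]
   590 9 [ 595.7 -291.5   50.4]
   600 9 [ 605.1 -290.5   48.7]
   610 13 [ 614.9 -291.6   46. ]
   620 4 [ 620.7 -290.5   45.7]
base 680 ((505.7244873046875, -294.14654541015625), (286.577880859375, 128.12771606445312), 0.19597242772579193)
cup 2288 [[679.0, 143.3000030517578], [685.2000122070312, -152.3000030517578], [919.0999755859375, -147.3000030517578], [912.9000244140625, 148.1999969482422]] (233.98780822753906, 295.6023254394531) 1.2038686275482178 223.2886499947847
ring 59 [684.08047372  -5.65257261 229.233139  ] [726.33840158  61.11477022 269.13047466]
   -10 10 [686.4  -4.8 
[... 1124 characters left out ...]
-87.0], [920.2999877929688, -80.0], [913.5999755859375, 146.5]] (235.8990020751953, 226.6050262451172) 1.7000000476837158 223.2871867390088
ring 92 [683.25300984 -25.1978012  229.06281756] [758.5531378   96.24090791 270.16622617]
   -10 6 [689.4  -4.3 256.4] 256.4 229.1
   -2 13 [689.1   1.5 259.9] 263.5 229.1
   6 10 [689.9  10.2 262.7] 266.0 230.3
   14 9 [690.   19.3 262.8] 266.6 231.0
   22 7 [688.5  26.  265.2] 269.7 233.9
   30 10 [688.7  33.3 264.2] 269.5 232.2
   38 10 [688.5  41.9 263.9] 270.2 229.5
   46 9 [688.   50.7 261.7] 269.7 257.8
   54 12 [687.5  57.8 254.9] 257.5 229.2
   62 1 [nan nan nan] 229.1 229.1<stdin>:20: RuntimeWarning: Mean of empty slice.
  ret = um.true_divide(
```

```bash
cat >> h.py <<'E'
from scipy.spatial.transform import Rotation as Ro
def plan(*targets,s=None):
    s=s or sense(); R=Ro.from_euler('xyz',s['tcp_rot']).as_matrix(); p=s['eef_pos']
    for x,y,z,yawdeg in targets:
        t=R.T@(np.array([x,y,z])-p)/10
        R2=Ro.from_euler('xyz',[np.pi,0,np.radians(yawdeg)]).as_matrix(); v=Ro.from_matrix(R.T@R2).as_rotvec()
        print('t',t.round(2),'roll',np.degrees(v).round(2))
def st():
    s=sense();print('t%.2f'%s['clock'],s['eef_pos'].round(1),'rot',s['tcp_rot'].round(4),'F',s['contact_force'].round(2),'M',s['wrist_torque'].round(2),'op%.3f'%s['opening']);return s
E
python3 - <<'E'
from h import *
plan((492.5,-292.5,300,-89),(492.5,-292.5,202,-89))
E
```

```text
t [-16.94 -34.76  10.42] roll [1.000e-02 7.000e-02 2.093e+01]
t [-16.92 -34.76  20.22] roll [1.000e-02 7.000e-02 2.093e+01]
```

```bash
python3 -m creep '100 -16.94 -34.76 10.42 20.93;100 -16.94 -34.76 10.42 20.93;100 -16.94 -34.76 10.42 20.93;100 -16.94 -34.76 10.42 20.93;100 -16.94 -34.76 10.42 20.93;100 -16.94 -34.76 10.42 20.93;100 -16.94 -34.76 10.42 20.93;100 -16.94 -34.76 10.42 20.93;100 -16.94 -34.76 10.42 20.93;100 -16.94 -34.76 10.42 20.93;100 -16.94 -34.76 10.42 20.93;100 -16.94 -34.76 10.42 20.93' 60; python3 - <<'E'
from h import *
st()
plan((492.5,-292.5,202,-89))
p,d=grab_frame('top');cv2.imwrite('pics/t1.png',p[120:300,220:480]);np.savez('pics/t1.npz',p=p,d=d)
p,d=grab_frame('side');cv2.imwrite('pics/s1.png',p);np.savez('pics/s1.npz',p=p,d=d)
E
```

```text
clock: 1.3
eef_pos: [491.8, -293.6, 300.4]
tcp_rot: [3.141, 0.001, -1.555]
contact_force: [-0.2, -0.8, 0.2]
opening: 0.998
t1.30 [ 491.8 -293.6  300.4] rot [ 3.1414e+00  8.0000e-04 -1.5548e+00] F [-0.21 -0.79  0.22] M [-0.02  0.02  0.02] op0.998
t [-0.1  -0.07  9.84] roll [ 0.01  0.04 -0.09]
```

View pics/s1.png

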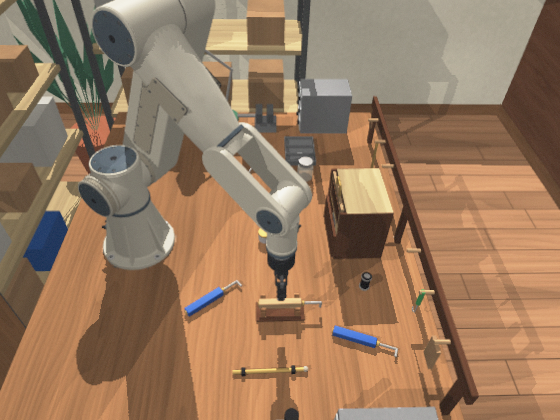

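The gripper hangs directly over the middle of the handle, at about (281,290) in the side view. I'm going down and closing on it.

```bash
python3 -m creep '100 -0.1 -0.07 3 0;100 -0.1 -0.07 6 0;100 -0.1 -0.07 8 0;100 -0.1 -0.07 9.84 0;100 -0.1 -0.07 9.84 0;0 -0.1 -0.07 9.84 0;0 -0.1 -0.07 9.84 0;0 -0.1 -0.07 9.84 0;0 -0.1 -0.07 9.84 0;0 -0.1 -0.07 9.84 0;0 -0.1 -0.07 9.84 0;0 -0.1 -0.07 9.84 0;0 -0.1 -0.07 9.84 0' 60; python3 - <<'E'
from h import *
st()
E
```

```text
clock: 2.7
eef_pos: [492.8, -292.6, 203.0]
tcp_rot: [-3.141, 0.0, -1.555]
contact_force: [-1.7, -0.2, 8.1]
opening: 0.247
t2.70 [ 492.8 -292.6  203. ] rot [-3.1406e+00  1.0000e-04 -1.5550e+00] F [-1.71 -0.22  8.1 ] M [ 0.07  0.26 -0.03] op0.247
```

```bash
python3 -m creep '0 0 0 -1 0;0 0 0 -2 0;0 0 0 -4 0;0 0 0 -7 0;0 0 0 -11 0;0 0 0 -14 0;0 0 0 -14 0;0 0 0 -14 0' 60; python3 - <<'E'
from h import *
st()
p,d=grab_frame('side');np.savez('pics/s2.npz',p=p,d=d);crop(p,230,200,400,330,4,'pics/s2.png')
p,d=grab_frame('top');np.savez('pics/t2.npz',p=p,d=d);crop(p,220,100,420,260,4,'pics/t2.png')
st()
E
```

```text
clock: 3.5
eef_pos: [492.6, -292.6, 344.0]
tcp_rot: [-3.139, -0.001, -1.555]
contact_force: [0.2, 1.0, -2.3]
opening: 0.247
t3.50 [ 492.6 -292.6  344. ] rot [-3.139e+00 -9.000e-04 -1.555e+00] F [ 0.21  1.01 -2.32] M [0.03 0.04 0.03] op0.247
t3.60 [ 492.1 -292.3  342. ] rot [ 3.1411e+00  1.0000e-03 -1.5549e+00] F [ 0.05 -0.2  -1.57] M [-0.01  0.02 -0.01] op0.248
```

View pics/s2.png

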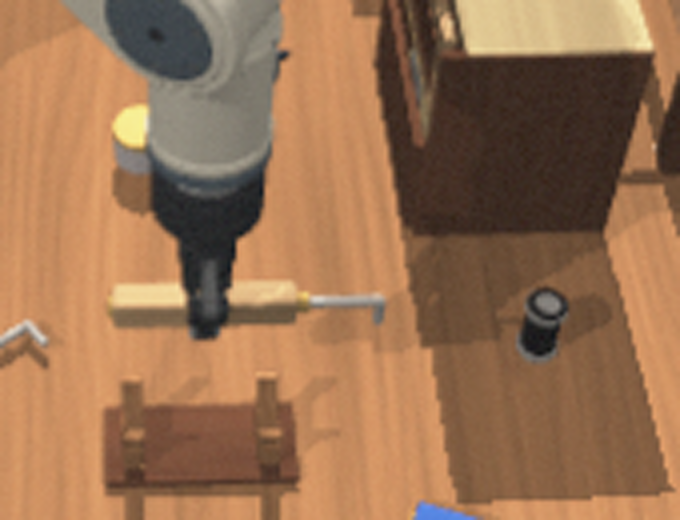

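View pics/t2.png

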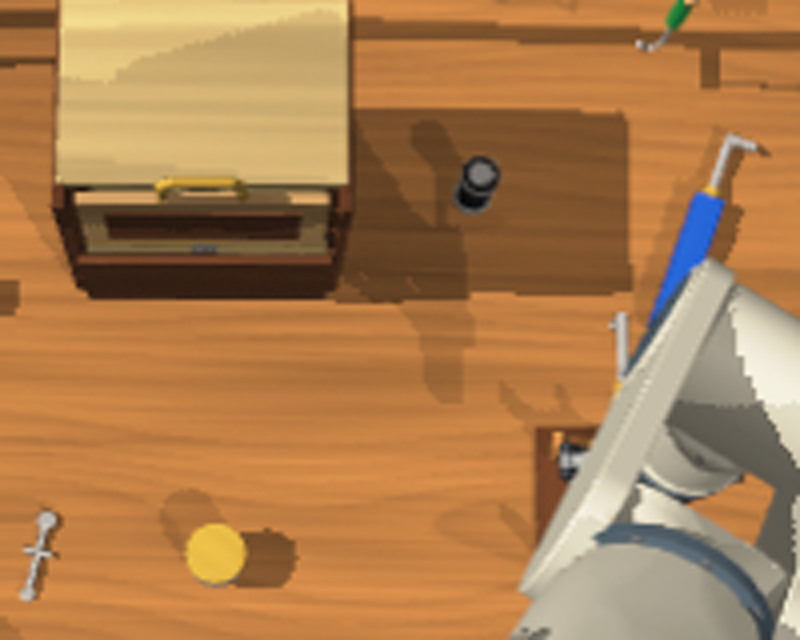

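```bash
python3 - <<'E'
from h import *
for n in('s2','t2'):
    nm={'s':'side','t':'top'}[n[0]]
    z=np.load(f'pics/{n}.npz');C=cloud(nm,z['d']);Q=C.reshape(-1,3);hs=cv2.cvtColor(z['p'],cv2.COLOR_BGR2HSV).reshape(-1,3)
    k=(Q[:,0]>565)&(Q[:,0]<640)&(abs(Q[:,1]+290)<25)&(Q[:,2]>145)&(Q[:,2]<215);A=Q[k];print(n,'rod',k.sum(),A.min(0),A.max(0))
    for x in range(560,640,10):
        B=A[(A[:,0]>x)&(A[:,0]<=x+10)]
        if len(B): print('  ',x,len(B),B.mean(0).round(1),B[:,2].max().round(1))
    k=(Q[:,0]>650)&(Q[:,0]<730)&(Q[:,1]>-40)&(Q[:,1]<90)&(Q[:,2]>245)&(Q[:,2]<280)
    A=Q[k];print('ring',k.sum(),A.mean(0),np.median(A,0),A[:,1].min(),A[:,1].max());
    uv=np.c_[np.nonzero(k.reshape(420,560))[::-1]];print(uv.min(0),uv.max(0))
    # cupboard top centre by slice
    k=(abs(Q[:,2]-223)<4)&(Q[:,0]>740)&(Q[:,0]<840)&(Q[:,1]>-100)&(Q[:,1]<150)
    for x in (750,790,830):
        B=Q[k&(abs(Q[:,0]-x)<10)]; print('cup',x,B[:,1].min(),B[:,1].max())
print(tri((339.4,185.8),(270.2,145.7)))
E
```

```text
s2 rod 68 [ 565.05519067 -298.18350088  164.36495476] [ 621.0329659  -287.69829871  198.26483924]
   560 7 [ 566.5 -293.7  191.7] 198.3
   570 12 [ 575.2 -293.9  191.2] 195.1
   580 9 [ 585.3 -292.9  189.8] 193.7
   590 10 [ 594.5 -293.4  191.1] 195.1
   600 6 [ 604.9 -293.3  192.3] 194.5
   610 22 [ 616.1 -293.   184. ] 194.2
   620 2 [ 621.  -293.1  172.8] 174.2
ring 38 [688.32124865  21.37817344 260.24251839] [688.27570768  21.32278741 262.4072737 ] -6.428719929912859 65.78214744889374
[336 176] [340 191]
cup 750 -85.71357597726012 142.91133586913065
cup 790 -82.74384499829205 142.91918744763052
cup 830 -81.90991932432667 142.53061879008328
t2 rod 45 [ 566.42231365 -298.32352136  168.15202446] [ 620.00803535 -289.07262137  196.67198777]
   560 1 [ 566.4 -289.7  192.1] 192.1
   570 6 [ 575.6 -291.3  190.2] 193.1
   580 9 [ 585.5 -293.5  190.1] 193.5
   590 10 [ 595.7 -293.6  188.7] 196.7
   600 7 [ 605.  -293.4  190.1] 195.3
   610 11 [ 615.5 -291.1  184.2] 193.1
   620 1 [ 620.  -291.3  188.7] 188.7
ring 70 [688.83751313  27.07083483 260.86149229] [688.67103707  27.47259884 262.44244484] -4.412845274929477 59.97971011735325
[259 144] [281 148]
cup 750 -84.34509654432865 141.89140860746951
cup 790 -83.68164080057447 140.89673156896552
cup 830 -80.13801165591937 142.9071088111572
(array([694.00910083,  27.43069736, 240.98918541]), np.float64(1.4761026053862292))
```

```bash
python3 - <<'E'
from h import *
plan((492.5,-292.5,460,-89.1),(520,27.5,460,-89.1),(580,27.5,460,-89.1),(580,27.5,428,-89.1))
E
```

```text
t [ 1.00e-02 -3.00e-02 -1.18e+01] roll [0.03 0.06 0.01]
t [-31.94  -3.29 -11.77] roll [0.03 0.06 0.01]
t [-31.85  -9.29 -11.77] roll [0.03 0.06 0.01]
t [-31.84  -9.29  -8.57] roll [0.03 0.06 0.01]
```

```bash
python3 -m creep '0 0 0 -4 0;0 0 0 -8 0;0 -1.5 0 -11 0;0 -5 -0.5 -11.8 0;0 -9 -1 -11.8 0;0 -13 -1.4 -11.8 0;0 -17 -1.8 -11.8 0;0 -21 -2.2 -11.8 0;0 -25 -2.6 -11.8 0;0 -28 -2.9 -11.8 0;0 -30.5 -3.1 -11.8 0;0 -31.9 -3.3 -11.8 0;0 -31.9 -3.3 -11.8 0;0 -31.9 -3.3 -11.8 0;0 -31.9 -3.3 -11.8 0' 60; python3 - <<'E'
from h import *
st()
plan((580,27.5,460,-89.1),(580,27.5,428,-89.1))
p,d=grab_frame('side');np.savez('pics/s3.npz',p=p,d=d);crop(p,230,120,400,250,4,'pics/s3.png')
p,d=grab_frame('top');np.savez('pics/t3.npz',p=p,d=d);crop(p,190,90,360,220,4,'pics/t3.png')
E
```

```text
clock: 5.1
eef_pos: [520.1, 26.2, 460.0]
tcp_rot: [3.14, 0.001, -1.556]
contact_force: [0.1, -0.4, -1.2]
opening: 0.247
t5.10 [520.1  26.2 460. ] rot [ 3.1404e+00  6.0000e-04 -1.5558e+00] F [ 0.07 -0.44 -1.24] M [-0.04  0.   -0.  ] op0.247
t [-0.04 -5.99 -0.01] roll [ 0.07  0.04 -0.04]
t [-0.04 -6.    3.19] roll [ 0.07  0.04 -0.04]
```

View pics/s3.png

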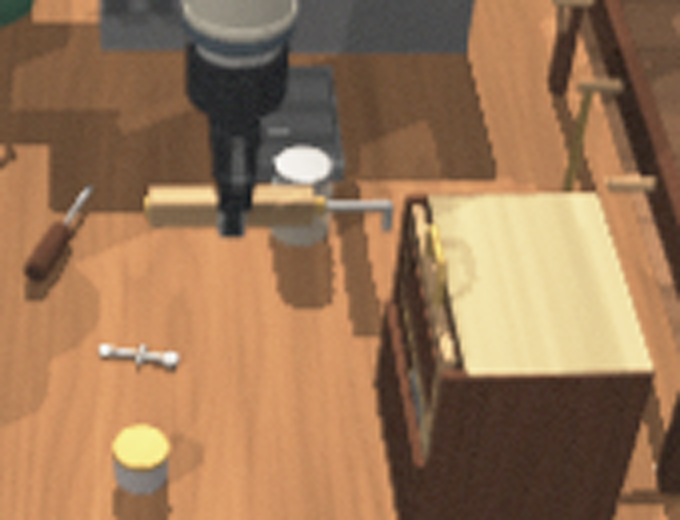

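View pics/t3.png

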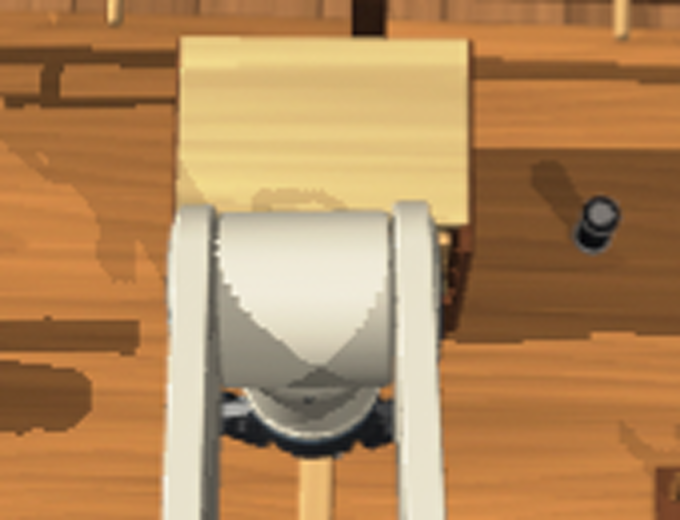

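```bash
cat >> h.py <<'E'
def hookpts(C,x,y,z):
    Q=C.reshape(-1,3);k=(Q[:,0]>x-60)&(Q[:,0]<x+25)&(abs(Q[:,1]-y)<25)&(Q[:,2]>z-40)&(Q[:,2]<z+25);A=Q[k]
    for a in range(int(x-60),int(x+25),10):
        B=A[(A[:,0]>a)&(A[:,0]<=a+10)]
        if len(B): print('  ',a,len(B),B.mean(0).round(1),B.min(0).round(1),B.max(0).round(1))
E
python3 - <<'E'
from h import *
hookpts(cloud('side',np.load('pics/s3.npz')['d']),645,27,304)
E
```

```text
585 15 [589.4  22.4 307.9] [585.1  16.9 300.4] [595.   28.3 316.3]
   595 6 [598.5  24.2 307.1] [595.4  19.2 300.8] [601.8  26.1 314.7]
   605 8 [609.8  26.6 306.4] [605.1  23.4 304.8] [614.6  29.9 309.1]
   615 5 [620.6  25.3 307.9] [617.5  22.1 305.6] [624.   28.3 312.3]
   625 6 [630.1  25.  307.7] [626.7  22.3 304.9] [633.   28.6 311.1]
   635 14 [641.7  25.7 298. ] [636.8  21.  282.6] [644.9  28.3 309.1]
   645 8 [646.7  24.9 295.4] [645.2  20.8 281.3] [647.9  27.7 308.6]
```

```bash
python3 -m creep '0 0 -2 0 0;0 0 -4 0 0;0 0 -6 0 0;0 0 -6 0 0;0 0 -6 1 0;0 0 -6 2 0;0 0 -6 2.6 0;0 0 -6 3.2 0;0 0 -6 3.2 0' 60; python3 - <<'E'
from h import *
st()
p,d=grab_frame('side');np.savez('pics/s4.npz',p=p,d=d);crop(p,270,130,400,230,6,'pics/s4.png')
hookpts(cloud('side',d),705,27,272)
st()
E
```

```text
clock: 6.1
eef_pos: [579.5, 27.0, 427.1]
tcp_rot: [3.139, 0.001, -1.556]
contact_force: [0.3, 0.3, -0.9]
opening: 0.241
t6.10 [579.5  27.  427.1] rot [ 3.1391e+00  7.0000e-04 -1.5561e+00] F [ 0.34  0.33 -0.85] M [-0.01  0.07  0.03] op0.241
   645 12 [649.1  25.  274.4] [646.1  20.3 270.1] [652.4  31.2 280.3]
   655 6 [658.7  24.5 274.8] [655.1  23.7 272.4] [662.   25.  277.6]
   665 7 [669.8  27.3 272.7] [665.7  26.1 268.1] [675.   29.8 275.3]
   675 6 [680.3  30.7 270.8] [675.5  21.3 266.1] [684.9  46.9 275.5]
   685 29 [688.9  24.8 265.2] [685.1   4.8 232.6] [694.7  50.3 275.6]
   695 13 [701.9  26.9 263.2] [698.2  23.3 247. ] [704.4  30.2 275.9]
   705 7 [707.   28.5 261.2] [705.   25.1 250.3] [708.4  30.3 272.2]
t6.15 [579.8  27.1 427.8] rot [ 3.1401e+00  7.0000e-04 -1.5561e+00] F [ 0.51  0.2  -1.2 ] M [-0.01  0.01 -0.01] op0.247
```

View pics/s4.png

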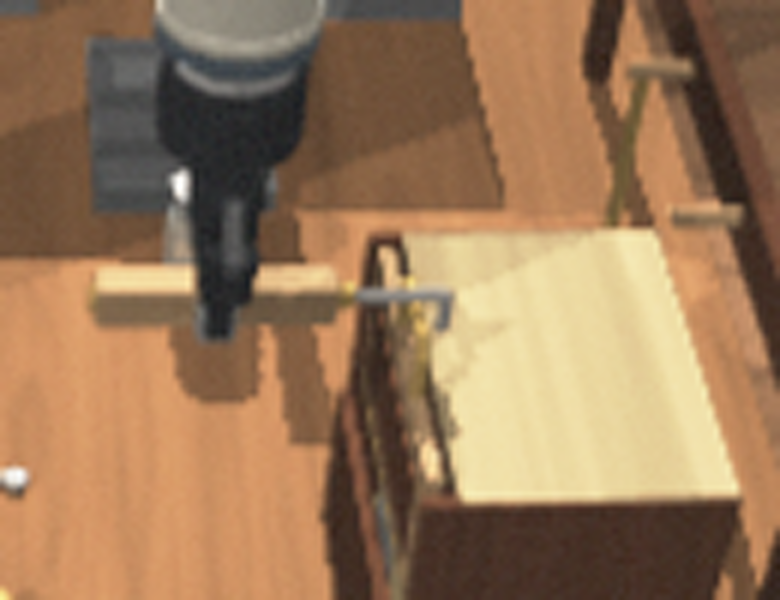

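```bash
python3 -m creep '0 0 0.2 0 0;0 0 0.4 0 0;0 0 0.6 0 0;0 0 0.8 0.02 0;0 0 1 0.05 0;0 0 1.2 0.08 0;0 0 1.4 0.1 0;0 0 1.6 0.13 0;0 0 1.8 0.16 0;0 0 2 0.18 0;0 0 2 0.18 0' 60; python3 - <<'E'
from h import *
st()
p,d=grab_frame('side');np.savez('pics/s5.npz',p=p,d=d);crop(p,270,130,400,230,6,'pics/s5.png')
st()
E
```

```text
clock: 7.25
eef_pos: [559.5, 26.8, 425.9]
tcp_rot: [3.14, 0.001, -1.556]
contact_force: [3.1, -0.1, -0.6]
opening: 0.247
t7.25 [559.5  26.8 425.9] rot [ 3.1397e+00  8.0000e-04 -1.5561e+00] F [ 3.12 -0.08 -0.57] M [ 0.04 -0.56  0.05] op0.247
t7.30 [559.5  26.8 425.9] rot [ 3.1394e+00  8.0000e-04 -1.5561e+00] F [ 2.   -0.78 -0.73] M [ 0.03 -0.53  0.09] op0.248
```

View pics/s5.png

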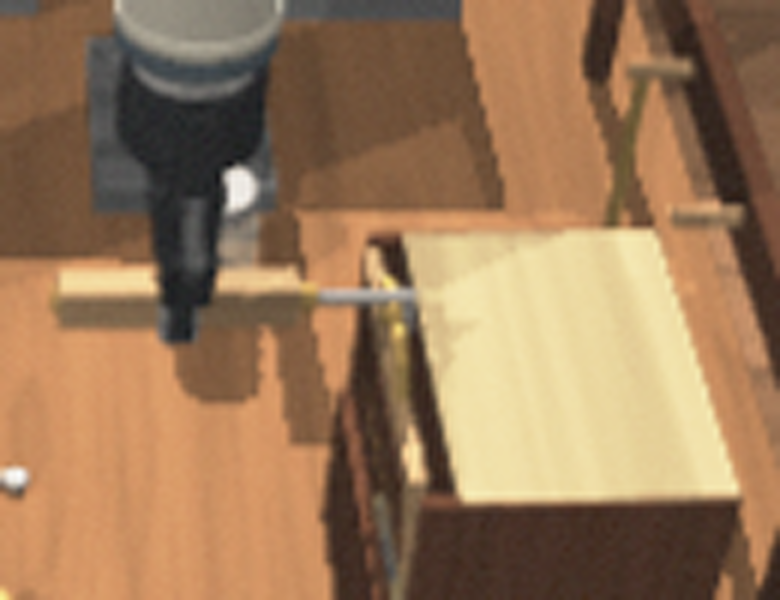

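```bash
python3 -m creep '0 0 0.25 0.05 0;0 0 0.5 0.11 0;0 0 0.75 0.17 0;0 0 1 0.23 0;0 0 1.25 0.3 0;0 0 1.5 0.38 0;0 0 1.75 0.46 0;0 0 2 0.55 0;0 0 2.25 0.63 0;0 0 2.5 0.73 0;0 0 2.75 0.84 0;0 0 3 0.95 0;0 0 3.25 1.06 0;0 0 3.5 1.18 0;0 0 3.75 1.31 0;0 0 4 1.44 0;0 0 4.25 1.57 0;0 0 4.45 1.68 0;0 0 4.45 1.68 0' 60; python3 - <<'E'
from h import *
st()
p,d=grab_frame('side');np.savez('pics/s6.npz',p=p,d=d);crop(p,270,130,400,230,6,'pics/s6.png')
hookpts(cloud('side',d),640,27,255)
st()
E
```

```text
clock: 9.2
eef_pos: [514.6, 26.2, 409.0]
tcp_rot: [3.139, 0.001, -1.556]
contact_force: [-1.5, -0.2, 5.3]
opening: 0.25
t9.20 [514.6  26.2 409. ] rot [ 3.1387e+00  8.0000e-04 -1.5560e+00] F [-1.53 -0.2   5.27] M [-0.06 -0.61 -0.06] op0.250
   580 11 [584.6  23.2 257.7] [580.   19.9 244.5] [589.3  28.5 264.7]
   590 6 [595.4  23.4 258.9] [592.1  18.9 256. ] [598.8  26.6 265. ]
   600 6 [605.3  24.7 257.6] [602.2  22.5 255.7] [608.4  29.1 260.8]
   610 6 [615.2  25.8 256.7] [612.2  20.5 252.8] [618.9  28.5 260.4]
   620 12 [626.8  25.7 253.6] [621.4   3.4 247.6] [629.8  44.2 259.1]
   630 27 [634.4  22.6 250.3] [630.1   2.9 237.3] [639.6  51.7 262.8]
   640 14 [645.6  29.9 230.7] [640.2   9.3 215.9] [650.   46.4 260.4]
   650 4 [651.1  15.1 217.9] [650.3   4.5 215.2] [652.6  24.1 220.8]
t9.25 [514.6  26.2 409.1] rot [ 3.1385e+00  8.0000e-04 -1.5560e+00] F [-1.87 -0.5   4.52] M [-0.06 -0.47 -0.09] op0.250
```

View pics/s6.png

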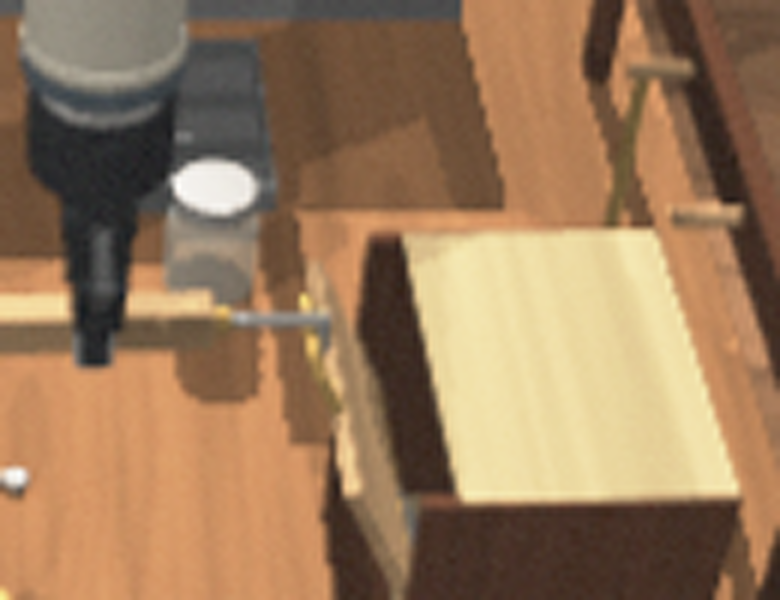

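```bash
python3 -m creep '0 0 0 -0.1 0;0 0 0 -0.2 0;0 0 0 -0.3 0;0 0 0 -0.4 0;0 0 0 -0.4 0' 60; python3 - <<'E'
from h import *
st()
C=cloud('side',np.load('pics/s6.npz')['d']);Q=C.reshape(-1,3)
# hatch panel front/ edge points: profile
k=(Q[:,0]>585)&(Q[:,0]<720)&(Q[:,1]>-75)&(Q[:,1]<15)&(Q[:,2]>105)&(Q[:,2]<300);A=Q[k]
for z in range(110,270,10):
    B=A[(A[:,2]>z)&(A[:,2]<=z+10)]
    if len(B):print(z,len(B),B[:,0].min().round(1),np.median(B[:,0]).round(1),B[:,0].max().round(1))
C=cloud('side',np.load('pics/s6.npz')['d']);Q=C.reshape(-1,3)
k=(Q[:,0]>600)&(Q[:,0]<660)&(Q[:,2]>238)&(((Q[:,1]>-6)&(Q[:,1]<18))|((Q[:,1]>34)&(Q[:,1]<60)))&(Q[:,2]<280);print(Q[k].round(0))
E
```

```text
clock: 9.75
eef_pos: [514.6, 26.2, 412.9]
tcp_rot: [3.138, 0.001, -1.556]
contact_force: [2.5, -0.9, -0.6]
opening: 0.247
t9.75 [514.6  26.2 412.9] rot [ 3.1379e+00  8.0000e-04 -1.5561e+00] F [ 2.49 -0.89 -0.58] M [ 0.01 -0.38  0.  ] op0.247
110 8 674.3 675.9 678.7
120 3 692.8 693.3 695.4
130 9 683.1 690.3 692.2
140 17 678.1 685.6 688.6
150 20 671.1 680.3 682.9
160 18 666.5 675.0 678.6
170 18 661.9 672.2 684.0
180 22 655.1 666.1 669.3
190 17 653.5 662.4 666.1
200 22 644.7 657.2 660.3
210 73 642.6 650.9 714.7
220 115 637.8 710.0 720.0
230 8 634.1 640.1 714.6
240 11 629.9 633.7 639.9
250 4 629.7 631.7 633.8
[[632.  55. 246.]
 [634.  52. 249.]
 [627.  44. 251.]
 [630.  45. 251.]
 [634.  46. 250.]
 [639.  57. 240.]
 [630.  39. 251.]
 [632.  35. 255.]
 [628.  17. 249.]
 [634.  17. 249.]
 [630.  10. 251.]
 [634.  11. 251.]
 [630.   3. 253.]
 [634.   8. 249.]
 [630.   4. 248.]
 [633.   2. 250.]
 [637.   4. 248.]
 [630.   0. 247.]
 [634.   3. 245.]
 [636.   1. 246.]
 [633.  -5. 247.]
 [636.  -4. 247.]
 [633.  -5. 244.]
 [637.  -2. 241.]
 [640.  -2. 241.]]
```

```bash
python3 -m creep '0 0 0.25 0.12 0;0 0 0.5 0.27 0;0 0 0.75 0.41 0;0 0 1 0.56 0;0 0 1.25 0.73 0;0 0 1.5 0.9 0;0 0 1.75 1.07 0;0 0 2 1.25 0;0 0 2.2 1.4 0;0 0 2.4 1.55 0;0 0 2.4 1.55 0' 60; python3 - <<'E'
from h import *
st()
p,d=grab_frame('side');np.savez('pics/s7.npz',p=p,d=d);crop(p,270,130,400,230,6,'pics/s7.png')
hookpts(cloud('side',d),615,27,240)
st()
E
```

```text
clock: 10.85
eef_pos: [490.1, 25.8, 397.2]
tcp_rot: [3.137, 0.001, -1.556]
contact_force: [1.1, -0.3, -0.9]
opening: 0.249
t10.85 [490.1  25.8 397.2] rot [ 3.1370e+00  8.0000e-04 -1.5561e+00] F [ 1.09 -0.28 -0.85] M [-0.03 -0.25  0.02] op0.249
   555 11 [560.1  22.  246.6] [556.7  16.9 240.4] [563.9  24.9 251.6]
   565 6 [570.6  26.8 242.9] [567.4  23.7 240.3] [573.9  28.2 245.3]
   575 6 [580.3  26.2 243.4] [576.8  21.6 238.7] [584.2  32.3 246.5]
   585 6 [590.   25.6 243.9] [586.6  24.2 241. ] [593.4  26.9 246.2]
   595 9 [601.2  25.5 240.3] [596.   20.5 233.1] [603.9  30.1 248.7]
   605 32 [609.4  25.  235.5] [605.2   2.8 221.3] [614.5  51.1 247.4]
   615 7 [617.8  28.5 231.5] [615.6  18.8 205.9] [624.6  50.3 245.2]
   625 28 [630.2  29.1 205.3] [625.8   6.3 200.7] [634.7  49.9 212.4]
   635 7 [637.  25. 202.] [635.4   7.  200.7] [639.2  40.1 203.7]
t10.90 [490.2  25.8 397.2] rot [ 3.1368e+00  8.0000e-04 -1.5560e+00] F [ 0.99  0.13 -0.51] M [ 0.01 -0.26  0.  ] op0.247
```

View pics/s7.png

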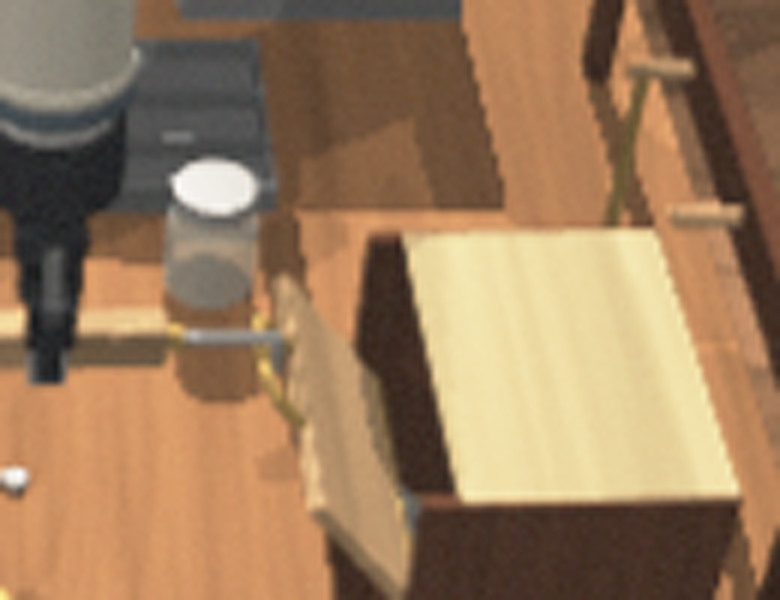

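```bash
python3 -m creep '0 0 0.15 0.12 0;0 0 0.3 0.25 0;0 0 0.45 0.38 0' 60; python3 - <<'E'
from h import *
st()
E
```

```text
clock: 11.2
eef_pos: [485.7, 25.8, 393.4]
tcp_rot: [3.137, 0.001, -1.556]
contact_force: [1.8, -0.2, -0.9]
opening: 0.25
t11.20 [485.7  25.8 393.4] rot [ 3.1371e+00  8.0000e-04 -1.5560e+00] F [ 1.77 -0.25 -0.88] M [-0.02 -0.59 -0.01] op0.250
```

```bash
python3 -m creep '0 0 0.15 0.14 0;0 0 0.3 0.28 0' 60; python3 -c "
from h import *
st()"; python3 -m creep '0 0 0.15 0.14 0;0 0 0.3 0.29 0' 60; python3 -c "
from h import *
st()"
```

```text
clock: 11.4
eef_pos: [482.5, 25.7, 390.6]
tcp_rot: [3.137, 0.001, -1.556]
contact_force: [2.5, 0.3, -1.1]
opening: 0.245
t11.40 [482.5  25.7 390.6] rot [ 3.1372e+00  8.0000e-04 -1.5560e+00] F [ 2.54  0.34 -1.07] M [-0.03 -0.61 -0.04] op0.245
clock: 11.6
eef_pos: [479.4, 25.7, 387.5]
tcp_rot: [3.137, 0.001, -1.556]
contact_force: [2.9, 0.2, 0.2]
opening: 0.245
t11.60 [479.4  25.7 387.5] rot [ 3.1372e+00  8.0000e-04 -1.5561e+00] F [2.9  0.19 0.19] M [ 0.01 -0.58 -0.03] op0.245
```

```bash
python3 -m creep '0 0 0.15 0.15 0;0 0 0.3 0.31 0' 60; python3 -c "
from h import *
st()"; python3 -m creep '0 0 0.15 0.16 0;0 0 0.3 0.32 0' 60; python3 -c "
from h import *
st()"
```

```text
clock: 11.8
eef_pos: [476.2, 25.6, 384.3]
tcp_rot: [3.137, 0.001, -1.556]
contact_force: [2.3, 0.5, 0.6]
opening: 0.249
t11.80 [476.2  25.6 384.3] rot [ 3.1371e+00  8.0000e-04 -1.5561e+00] F [2.35 0.49 0.56] M [ 0.   -0.58 -0.  ] op0.249
clock: 12.0
eef_pos: [473.0, 25.6, 380.9]
tcp_rot: [3.137, 0.001, -1.556]
contact_force: [2.4, -0.5, -0.0]
opening: 0.247
t12.00 [473.   25.6 380.9] rot [ 3.1370e+00  8.0000e-04 -1.5561e+00] F [ 2.36 -0.49 -0.01] M [-0.   -0.58 -0.  ] op0.247
```

```bash
python3 -m creep '0 0 0.15 0.13 0;0 0 0.3 0.29 0' 60; python3 -c "
from h import *
st()"; python3 -m creep '0 0 0.1 0.11 0;0 0 0.2 0.23 0' 60; python3 -c "
from h import *
st()"
```

```text
clock: 12.2
eef_pos: [470.0, 25.5, 378.0]
tcp_rot: [3.137, 0.001, -1.556]
contact_force: [4.8, -0.4, -0.5]
opening: 0.249
t12.20 [470.   25.5 378. ] rot [ 3.1373e+00  8.0000e-04 -1.5561e+00] F [ 4.79 -0.38 -0.54] M [-0.02 -0.95 -0.02] op0.249
clock: 12.4
eef_pos: [468.8, 25.5, 376.3]
tcp_rot: [3.141, 0.001, -1.556]
contact_force: [6.5, -0.1, 2.7]
opening: 0.245
t12.40 [468.8  25.5 376.3] rot [ 3.1408e+00  8.0000e-04 -1.5561e+00] F [ 6.52 -0.06  2.74] M [-0.03 -1.57 -0.09] op0.245
```

```bash
python3 -m creep '0 0 0.1 0 0;0 0 0.1 0 0' 60; python3 -c "
from h import *
st()"
```

```text
clock: 12.6
eef_pos: [468.4, 25.5, 376.6]
tcp_rot: [-3.14, 0.001, -1.556]
contact_force: [7.7, 0.4, -1.8]
opening: 0.246
t12.60 [468.4  25.5 376.6] rot [-3.140e+00  8.000e-04 -1.556e+00] F [ 7.68  0.41 -1.8 ] M [-0.01 -1.07 -0.01] op0.246
```

```bash
python3 -m creep '0 0 0.13 0.02 0;0 0 0.13 0.02 0;0 0 0.13 0.02 0' 60; python3 -c "
from h import *
st()
p,d=grab_frame('side');np.savez('pics/s8.npz',p=p,d=d);crop(p,250,150,380,250,6,'pics/s8.png')
hookpts(cloud('side',d),593,27,221)
st()"
```

```text
clock: 12.9
eef_pos: [467.9, 25.5, 376.7]
tcp_rot: [-3.137, 0.001, -1.556]
contact_force: [8.2, -0.2, -3.6]
opening: 0.248
t12.90 [467.9  25.5 376.7] rot [-3.1373e+00  9.0000e-04 -1.5560e+00] F [ 8.16 -0.25 -3.63] M [-0.04 -1.2  -0.05] op0.248
   533 12 [538.6  23.2 224.2] [535.1  17.9 217.4] [542.1  30.5 230.9]
   543 9 [548.5  25.5 224.3] [544.7  17.6 219. ] [552.1  33.4 227.2]
   553 9 [558.5  26.2 223.6] [554.8  22.4 219.2] [562.   30.4 227.7]
   563 9 [568.3  26.  223.8] [565.   22.4 221.1] [571.8  30.1 225.9]
   573 9 [578.   24.5 225.1] [574.4  19.6 222.5] [581.7  29.7 229.2]
   583 32 [587.9  24.2 217.1] [583.2   3.  205.1] [592.6  49.7 228.4]
   593 8 [594.9  22.1 215.5] [593.6   2.6 201.2] [596.2  27.8 228.8]
   603 9 [611.4  31.1 190.8] [610.3   5.5 188.4] [612.5  50.2 193.2]
   613 16 [615.2  24.5 193.7] [613.    2.6 189.9] [618.   47.2 199.8]
t12.95 [467.9  25.5 376.7] rot [-3.1373e+00  9.0000e-04 -1.5561e+00] F [ 7.97 -0.05 -2.27] M [ 0.01 -1.18 -0.03] op0.248
```

View pics/s8.png

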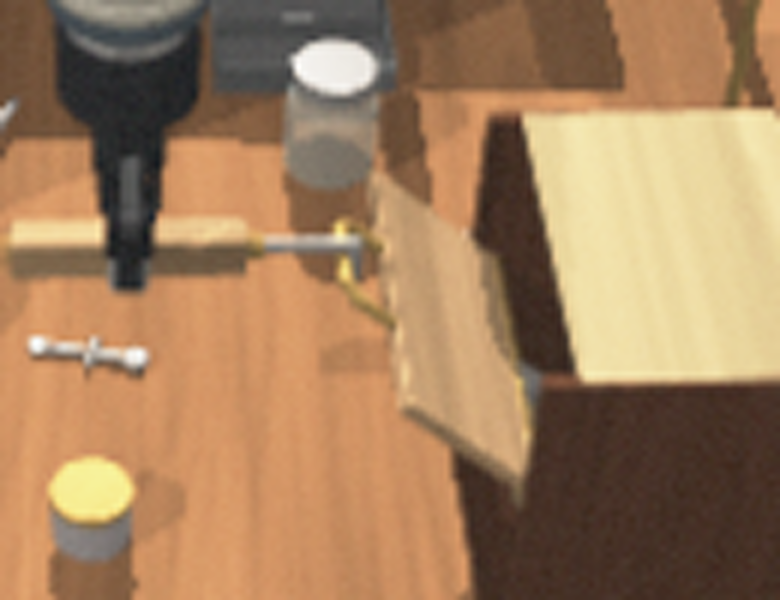

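```bash
python3 -m creep '0 0 0.15 0 0;0 0 0.15 0 0;0 0 0.15 0 0' 60; python3 -c "
from h import *
st()"
```

```text
clock: 13.25
eef_pos: [467.4, 25.5, 376.8]
tcp_rot: [-3.134, 0.001, -1.556]
contact_force: [9.8, -0.1, -5.4]
opening: 0.249
t13.25 [467.4  25.5 376.8] rot [-3.1343e+00  9.0000e-04 -1.5560e+00] F [ 9.75 -0.15 -5.44] M [-0.04 -1.18  0.03] op0.249
```

```bash
python3 -m creep '0 0 0 0 0;0 0 -0.15 0 0;0 0 -0.3 0 0;0 0 -0.45 0 0;0 0 -0.6 0 0;0 0 -0.6 0 0' 60; python3 -c "
from h import *
st()
p,d=grab_frame('side');crop(p,250,150,380,250,6,'pics/s9.png')"
```

```text
clock: 13.85
eef_pos: [473.4, 25.6, 376.8]
tcp_rot: [-3.135, 0.001, -1.556]
contact_force: [0.1, 0.3, -1.7]
opening: 0.25
t13.85 [473.4  25.6 376.8] rot [-3.1347e+00  9.0000e-04 -1.5561e+00] F [ 0.11  0.35 -1.74] M [0.04 0.04 0.05] op0.250
```

View pics/s9.png

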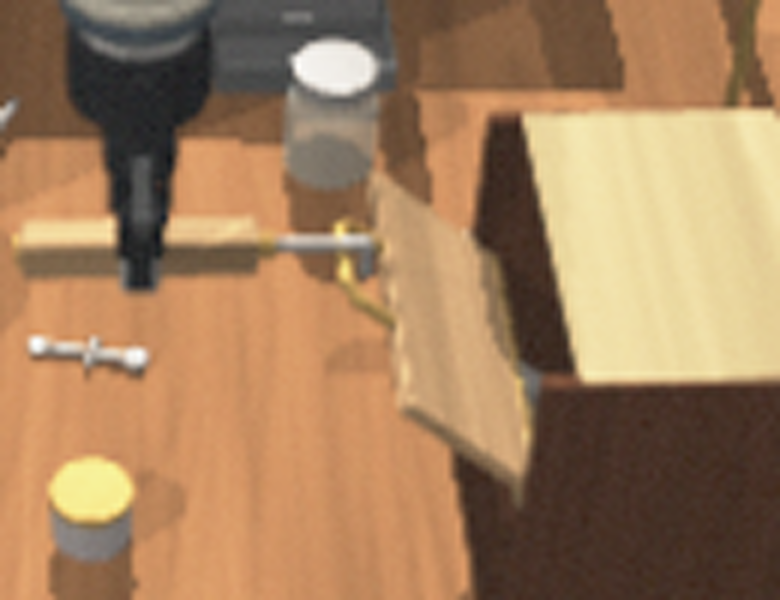

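```bash
python3 -m creep '0 0 -0.6 -0 0' 60 >/dev/null; python3 -c "
from h import *
st()"; python3 -m creep '0 0 0 -0.5 0;0 0 0 -1 0;0 0 0 -1.5 0' 60; python3 -c "
from h import *
st()"
```

```text
t14.00 [479.   25.7 376.7] rot [-3.1355e+00  9.0000e-04 -1.5561e+00] F [ 0.69  0.21 -1.43] M [ 0.01  0.08 -0.  ] op0.245
clock: 14.3
eef_pos: [478.9, 25.7, 392.2]
tcp_rot: [-3.135, 0.001, -1.556]
contact_force: [0.6, 0.1, -1.6]
opening: 0.249
t14.30 [478.9  25.7 392.2] rot [-3.1354e+00  1.0000e-03 -1.5561e+00] F [ 0.58  0.07 -1.64] M [-0.07 -0.02  0.02] op0.249
```

```bash
python3 -m creep '0 0 0 -0.6 0;0 0 0 -1.5 0;0 0 0 -3 0;0 0 0 -5 0;0 0 0 -7 0;0 0 0 -7 0' 60; python3 -c "
from h import *
st()
p,d=grab_frame('side');np.savez('pics/s10.npz',p=p,d=d);crop(p,230,130,390,250,5,'pics/s10.png')
plan((492.8,-292.6,450,-89.1),(492.8,-292.6,260,-89.1))"
```

```text
clock: 14.9
eef_pos: [479.2, 25.6, 465.3]
tcp_rot: [-3.13, 0.001, -1.556]
contact_force: [0.8, 0.1, -1.9]
opening: 0.253
t14.90 [479.2  25.6 465.3] rot [-3.1303e+00  1.1000e-03 -1.5561e+00] F [ 0.81  0.1  -1.85] M [ 0.04 -0.01  0.  ] op0.253
t [31.84 -0.93  1.34] roll [-0.53  0.06 -0.06]
t [31.86 -0.75 20.34] roll [-0.53  0.06 -0.06]
```

View pics/s10.png

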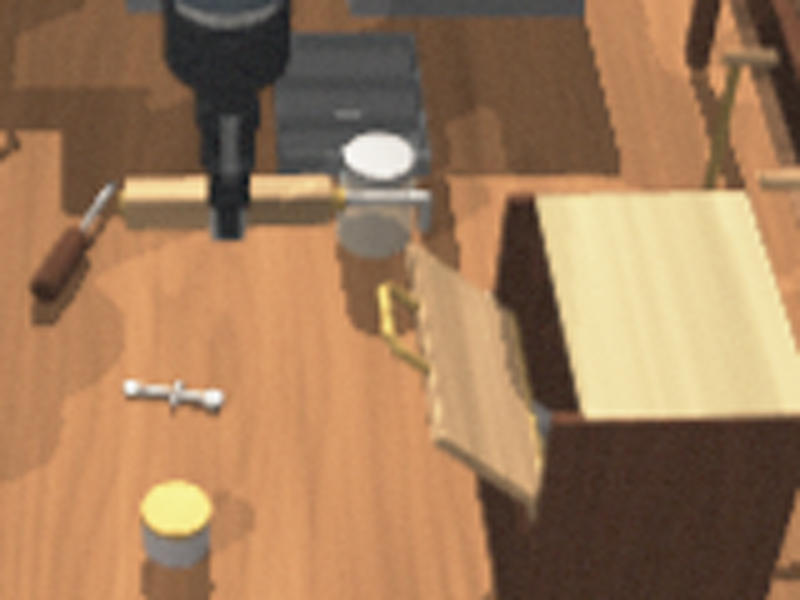

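```bash
python3 -m creep '0 2 -0.06 1 0;0 5 -0.15 1.3 0;0 9 -0.3 1.3 0;0 13 -0.4 1.3 0;0 17 -0.5 1.3 0;0 21 -0.6 1.3 0;0 25 -0.7 1.3 0;0 28 -0.8 3 0;0 30.5 -0.9 6 0;0 31.86 -0.85 10 0;0 31.86 -0.8 12 0;0 31.86 -0.8 12 0;0 31.86 -0.8 12 0' 60; python3 -c "
from h import *
st()
p,d=grab_frame('side');np.savez('pics/s11.npz',p=p,d=d);crop(p,230,210,370,330,5,'pics/s11.png')
plan((492.8,-292.6,260,-89.1),(492.8,-292.6,204,-89.1))
s=sense();hookpts(cloud('side',d),s['eef_pos'][0]+125,-292,s['eef_pos'][2]-156)"
```

```text
clock: 16.25
eef_pos: [492.4, -292.6, 343.1]
tcp_rot: [-3.134, 0.002, -1.556]
contact_force: [0.3, -0.8, -1.1]
opening: 0.247
t16.25 [ 492.4 -292.6  343.1] rot [-3.1336e+00  1.8000e-03 -1.5561e+00] F [ 0.29 -0.78 -1.07] M [0.02 0.02 0.03] op0.247
t [0.   0.09 8.41] roll [-0.57  0.04 -0.04]
t [1.000e-02 1.500e-01 1.401e+01] roll [-0.57  0.04 -0.04]
   557 15 [ 562.2 -295.4  193.4] [ 558.7 -301.2  185.5] [ 565.3 -289.7  199.6]
   567 12 [ 572.4 -293.4  190.6] [ 567.8 -295.8  186.5] [ 576.9 -289.3  194.1]
   577 7 [ 581.8 -293.8  192.3] [ 579.3 -295.9  187.3] [ 585.2 -290.1  197.2]
   587 8 [ 592.2 -293.   192.1] [ 587.9 -296.1  187.7] [ 596.1 -288.6  196.9]
   597 10 [ 601.8 -290.8  191.8] [ 597.3 -295.2  188. ] [ 605.7 -286.   196.9]
   607 15 [ 613.  -291.   187.7] [ 607.8 -294.3  167.3] [ 616.7 -287.2  196.1]
   617 14 [ 619.5 -292.9  182. ] [ 617.3 -295.2  166.5] [ 622.4 -285.9  193.7]
```

View pics/s11.png

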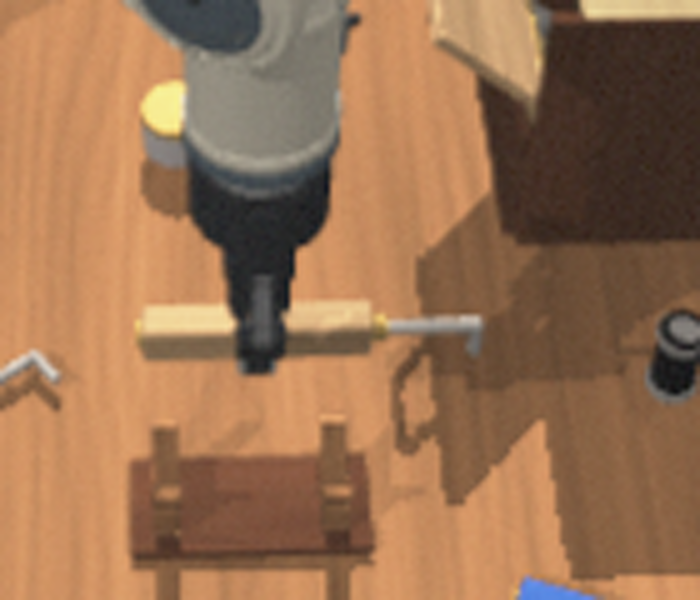

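```bash
python3 -m creep '0 0 0.03 3 0;0 0 0.07 6 0;0 0 0.1 8.5 0;0 0 0.12 10.5 0;0 0 0.13 12 0;0 0 0.14 13 0;0 0 0.15 13.5 0;0 0 0.15 13.7 0' 60; python3 -c "
from h import *
st()
plan((492.8,-292.6,203,-89.1))"
```

```text
clock: 17.1
eef_pos: [493.0, -292.6, 207.4]
tcp_rot: [-3.131, 0.0, -1.556]
contact_force: [0.3, -0.5, -1.6]
opening: 0.248
t17.10 [ 493.  -292.6  207.4] rot [-3.1311e+00  3.0000e-04 -1.5557e+00] F [ 0.28 -0.53 -1.63] M [-0.01  0.05 -0.02] op0.248
t [-0.    0.03  0.44] roll [-0.6   0.02 -0.03]
```

```bash
python3 -m creep '0 0 0 0.1 0;0 0 0 0.2 0;0 0 0 0.3 0;0 0 0 0.4 0;0 0 0 0.44 0' 60; python3 -c "
from h import *
st()"
```

```text
clock: 17.6
eef_pos: [493.3, -292.7, 203.4]
tcp_rot: [-3.131, 0.0, -1.556]
contact_force: [-0.1, 0.0, 6.4]
opening: 0.25
t17.60 [ 493.3 -292.7  203.4] rot [-3.1307  0.     -1.5557] F [-0.09  0.03  6.42] M [ 0.14  0.53 -0.03] op0.250
```

```bash
python3 -m creep '30 0 0 0 0;40 0 0 0 0;60 0 0 0 0;100 0 0 0 0;100 0 0 0 0;100 0 0 0 0;100 0 0 0 0;100 0 0 -2 0;100 0 0 -5 0;100 0 0 -9 0;100 0 0 -13 0;100 0 0 -17 0;100 0 0 -17 0' ; python3 -c "
from h import *
st()
plan((300,-450,400,-68))"
```

```text
clock: 18.9
eef_pos: [492.8, -293.6, 379.2]
tcp_rot: [-3.123, -0.005, -1.556]
contact_force: [0.7, -0.2, 0.1]
opening: 1.0
t18.90 [ 492.8 -293.6  379.2] rot [-3.1227 -0.0049 -1.5557] F [ 0.71 -0.18  0.09] M [ 0.04 -0.04  0.06] op1.000
t [15.36 19.47 -2.37] roll [ -1.02  -0.48 -21.13]
```

Moving aside for a clear view of the whole scene.

```bash
python3 -m creep '100 5 6.5 -2.4 -7;100 10 13 -2.4 -14;100 15.3 19.4 -2.4 -21;100 15.3 19.4 -2.4 -21;100 15.3 19.4 -2.4 -21;100 15.3 19.4 -2.4 -21;100 15.3 19.4 -2.4 -21;100 15.3 19.4 -2.4 -21;100 15.3 19.4 -2.4 -21;100 15.3 19.4 -2.4 -21'; python3 - <<'E'
from h import *
st()
for n in('side','top'):
    p,d=grab_frame(n);np.savez(f'pics/{n}F.npz',p=p,d=d);cv2.imwrite(f'pics/{n}F.png',p)
    Q=cloud(n,d).reshape(-1,3)
    A=Q[(Q[:,0]>420)&(Q[:,0]<560)&(Q[:,1]>-306)&(Q[:,1]<-276)&(Q[:,2]>56)&(Q[:,2]<66)];r=cv2.minAreaRect(np.float32(A[:,:2]));print(n,len(A),r,A.mean(0))
    M=np.c_[A[:,:2],np.ones(len(A))];print('plane slopes',np.linalg.lstsq(M,A[:,2],rcond=None)[0][:2])
    hookpts(Q,617,-292,47)
a=np.load('pics/side0.npz')['p'];b=np.load('pics/sideF.npz')['p']
cv2.imwrite('pics/diff.png',np.minimum(255,3*cv2.absdiff(a,b)))
E
```

```text
clock: 19.9
eef_pos: [301.7, -448.7, 400.1]
tcp_rot: [-3.126, -0.011, -1.187]
contact_force: [-0.6, 1.1, -0.4]
opening: 0.999
t19.90 [ 301.7 -448.7  400.1] rot [-3.1257 -0.0111 -1.1873] F [-0.62  1.08 -0.37] M [0.   0.01 0.02] op0.999
side 271 ((493.36175537109375, -293.8067321777344), (131.2654266357422, 25.04769515991211), 0.9439457058906555) [ 495.53342172 -294.51763637   60.13506221]
plane slopes [ 0.00801704 -0.03883492]
   557 40 [ 561.4 -297.4   31.3] [ 557.  -312.3    7. ] [ 567.  -278.4   61.8]
   567 14 [ 570.3 -293.6   43.9] [ 567.3 -299.9    7.5] [ 576.9 -282.7   58.8]
   577 6 [ 583.2 -293.4   50.9] [ 580.  -295.6   49. ] [ 586.4 -291.4   51.9]
   587 7 [ 592.6 -291.3   44.6] [ 589.1 -294.7    7.3] [ 595.7 -278.    54. ]
   597 7 [ 602.  -289.6   43.5] [ 598.6 -295.5    7.1] [ 605.  -270.7   52.2]
   607 9 [ 611.3 -290.2   48.2] [ 607.7 -294.9   45.6] [ 614.7 -285.1   52.3]
   617 17 [ 619.6 -293.    40.8] [ 617.  -296.6    7. ] [ 623.5 -285.5   55.4]
top 238 ((495.21832275390625, -294.0460205078125), (22.895910263061523, 129.38812255859375), 89.57884216308594) [ 494.97278314 -294.33138836   59.96910321]
plane slopes [-0.00175308 -0.00876245]
   557 22 [ 563.5 -290.    39. ] [ 559.3 -316.1    7.9] [ 566.9 -267.7   60.3]
   567 7 [ 571.5 -294.    50. ] [ 568.7 -301.5   46.1] [ 575.  -288.5   55.7]
   577 7 [ 582.  -289.1   45.5] [ 577.8 -294.4    7.8] [ 586.5 -268.8   53.6]
   587 8 [ 592.1 -295.1   39.4] [ 588.2 -313.4    7.9] [ 595.3 -289.4   52.4]
   597 6 [ 601.7 -292.7   51.7] [ 598.6 -295.2   47.8] [ 604.9 -290.7   54. ]
   607 7 [ 612.9 -293.    47.6] [ 607.6 -295.4   30.3] [ 617.  -290.4   55.2]
   617 7 [ 621.2 -292.3   41.7] [ 618.  -295.4   25.1] [ 623.7 -289.8   50.5]
```

View pics/sideF.png

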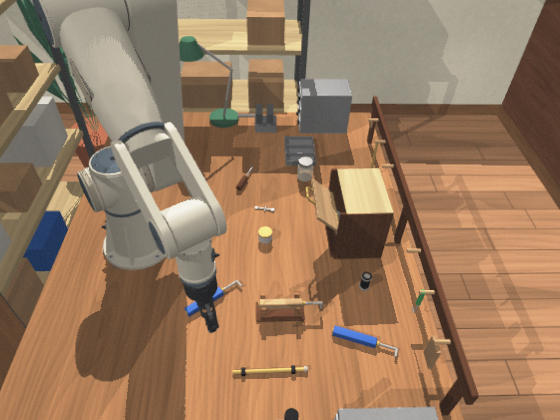

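View pics/topF.png

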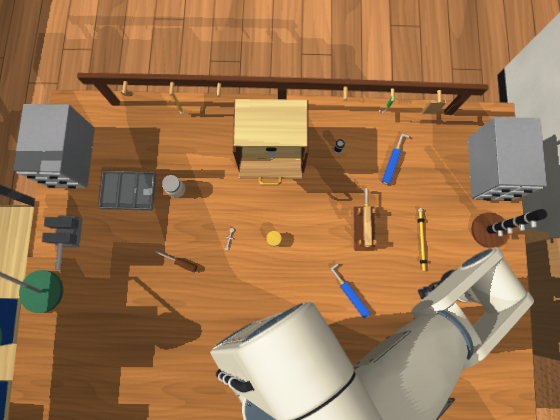

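View pics/diff.png

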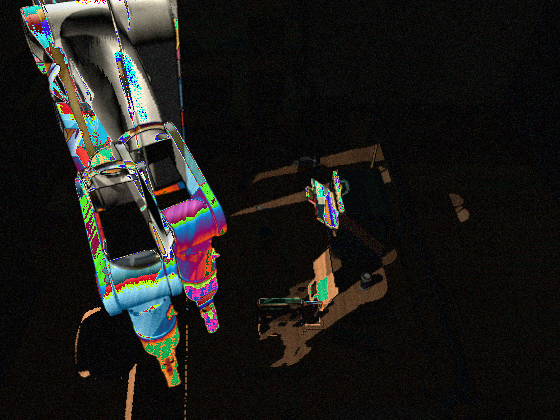

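```bash
python3 - <<'E'
from h import *
for n in('side','top'):
    Q=cloud(n,np.load(f'pics/{n}F.npz')['d']).reshape(-1,3)
    A=Q[(Q[:,0]>560)&(Q[:,0]<600)&(Q[:,1]>-5)&(Q[:,1]<60)&(Q[:,2]>195)&(Q[:,2]<240)];m=np.median(A,0)
    print(n,len(A),m,'angle~',np.arctan2(695-m[0],m[2]-3-120))
st();sign_off();print('done')
E
```

```text
side 41 [588.03659546  25.14786902 215.58978228] angle~ 0.8573030120761367
top 55 [587.62408807  27.90906894 216.50721871] angle~ 0.8543274045748651
t20.00 [ 301.4 -448.9  400.2] rot [-3.1257 -0.0112 -1.1877] F [-1.    0.56 -0.24] M [ 0.01  0.02 -0.01] op0.997
the job is handed in; nothing more can be done
done
```

I drew the hatch down onto its stop, unhooked, laid the pole back in its rest and handed the job in at 20.0 s. No verdict is reported.

- **Drawing the hatch:** The pull ran at about 2.5–3 N, then rose at the stop to about 9.8 N. That is roughly 10–11 N in total, under the 15 N limit. I held it above 7 N for about 0.6 s.
- **After unhooking:** The wrist force went back to the pole's weight alone. Both cameras put the hatch at about 0.85 rad open.
- **Pole in its rest:** It is level, with the hook end to +x, and its middle is about 2 mm from where it lay before.
- **Bystanders:** The before/after side picture shows no change at any of them beyond shadows, and the arm ended clear of everything.

**Wrong hinge estimate:** My first estimate of the hinge line was about 8 mm too far back. Partway down, the rod bore on the ring with about 6.5 N for a moment. I raised the pole 4 mm and corrected the path.

**Extra shift when unhooking:** I repeated one unhooking row by mistake, which moved the freed hook 6 mm further towards the cupboard. The wrist showed no contact force from it.

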